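# Load a lens barrel and screw its retaining ring down

### The job

Assemble the optics in the jig: slide the blue bridge fully away from the barrel, drop in the lens, then the black spacer, then every colour filter that is on the mat (in any order), one by one so that they lie flat on one another. Then slide the bridge fully back over the barrel and screw the brass retaining ring down, clockwise from above, until its spring nose is pressed about half-way in by the stack: clamped, but never bottomed. The optics are delicate, so grip them lightly (never with more than 60 N a finger), and leave the other things on the bench where they are.

Things in the scene. Friction and masses are not known exactly. Their poses are not given: they have to be found in the camera images.
- jig: lens assembly jig, fixed to the bench during a run: aluminium base plate 265 x 128 x 10 mm, reaching from 62 mm behind (-x) to 202 mm ahead (+x) of its origin. Its origin is on the axis of the upright dark steel barrel, at the underside of the plate (z = 0). Its x axis is the sliding direction of the bridge. Two guide rails run along x at y = +-50 mm (12 mm wide, top 47 mm above the bench, end stops 62 mm). Base, barrel and rails never move
- bore_floor (a point): centre of the floor of the barrel's bore, 10 mm above the bench. The bore is smooth and polished, 40 mm in diameter; over the top 9 mm it flares to 51 mm at the mouth
- bore_mouth (a point): centre of the barrel's mouth, 45 mm above the bench, 35 mm above the bore floor; outer diameter of the rim 59 mm
- bridge (a joint): slide of the blue bridge (plate 80 mm along x, 118 mm wide, underside 47 mm and top 57 mm above the bench) along the jig's +x, in m: 0 = fully over the barrel (ring on the barrel's axis, against the stop), 0.11 = fully away. Stays where it is left; about 5 N moves it. It can be moved by gripping the brass ring it carries and pulling straight
- ring_top (a point): centre of the top of the brass retaining ring, which is carried by the bridge and moves with it: a knurled collar 43 to 44 mm in diameter and 28 mm high, with this point at its top, 111 mm above the bench when fully up; under it a 36 mm steel sleeve goes down through the bridge. Grip the collar across its diameter, at any angle
- ring (a joint): turn of the retaining ring, rad: 0 = fully up, grows clockwise seen from above, up to 4.7. It comes down 5 mm per rad (multi-start thread), and stays where it is left (friction 0.09 N m)
- nose (a joint): how far the white spring nose (33 mm in diameter, under the ring) is pushed up into the ring by the stack, m: 0 = free, 0.008 = bottomed; the spring is about 1.5 N per mm. With the ring fully up the nose's underside is 37 mm above the bore floor (the stack is 17 mm plus 5 mm for each filter); it comes down with the ring until it meets the stack, then is pressed in by as much as the ring goes on down
- lens: glass lens in a brass mount: disc 36 mm in diameter, 10 mm thick; origin at its centre, z along its axis. Lies flat on the mat at the start; grip it across its diameter
- spacer: black spacer ring: 36 mm outer diameter, 7 mm thick, origin at its centre, z along its axis. Lies flat on the mat at the start; grip it across its outer diameter
- mat: thin grey mat, 250 x 165 mm and as thin as paper, fixed to the bench, on which the loose parts lie at the start; origin at the centre of its underside
- parts_box: clear, hardly visible organiser box with small parts in it, fixed: 106 x 172 mm (along its own x, y), its lid slightly ajar, up to 64 mm high; origin at the centre of its underside; furniture beside the mat, to be kept clear of
- blower: orange rubber blower lying on the bench, 56 x 122 x 57 mm, a bystander
- tape: roll of masking tape, 48 mm in diameter and 18 mm high, a bystander
- jar: small screw-top jar, 40 mm in diameter and 48 mm high, a bystander
- filter_green: green glass filter in an aluminium rim: disc 36 mm in diameter, 5 mm thick, origin at its centre, z along its axis. Lies flat on the mat at the start, or is absent (one, two or all three of the filters are present); grip it across its diameter
- filter_amber: amber glass filter in an aluminium rim: disc 36 mm in diameter, 5 mm thick, origin at its centre, z along its axis. Lies flat on the mat at the start, or is absent (one, two or all three of the filters are present); grip it across its diameter
- filter_blue: blue glass filter in an aluminium rim: disc 36 mm in diameter, 5 mm thick, origin at its centre, z along its axis. Lies flat on the mat at the start, or is absent (one, two or all three of the filters are present); grip it across its diameter
Things that resemble listed ones, but are neither listed nor needed, are in the scene too. Leave any pink look-alike of the filter_green alone. What is shaped like the filter_blue but red is not meant.

How it is judged:
On the way, in this order (a step that is already met when the one before it is completed fails the run):
1. the bridge is slid away from the barrel (value of joint bridge above 0.1 m), for 0.2 s.
2. the lens lies on the bore's floor, let go (horizontal distance between lens and bore_floor below 0.004 m and z of lens in the frame of bore_floor between 0.0025 and 0.0075 m and contact force between the fingers and lens below 0.05 N), for 0.2 s.
3. the spacer lies on the lens, let go (horizontal distance between spacer and bore_floor below 0.004 m and z of spacer in the frame of bore_floor between 0.011 and 0.016 m and contact force between the fingers and spacer below 0.05 N), for 0.2 s.
4. every colour filter present lies on the spacer, let go (horizontal distance between each of filter_green, filter_amber, filter_blue and bore_floor below 0.004 m and z of filter_green in the frame of bore_floor between 0.0175 and 0.032 m and z of filter_amber in the frame of bore_floor between 0.0175 and 0.032 m and z of filter_blue in the frame of bore_floor between 0.0175 and 0.032 m and contact force between the fingers and filter_green below 0.05 N and contact force between the fingers and filter_amber below 0.05 N and contact force between the fingers and filter_blue below 0.05 N), for 0.2 s.
5. the bridge is back over the barrel (value of joint bridge below 0.005 m), for 0.2 s.
6. the ring is screwed down until its nose clamps the stack (value of joint bridge below 0.005 m and value of joint nose between 0.0015 and 0.0068 m), for 0.2 s.
At the end, for the whole second after the job is handed in: Lens at the bottom of the bore, the spacer on it, all present filters above that (each within 4 mm of the bore's axis and flat in its layer, heights within about 2.5 mm), the bridge within 5 mm of fully over the barrel, and the ring screwed down so that its nose is pressed in by 1.5 to 6.8 mm (all of step 6 and horizontal distance between each of lens, spacer, filter_green, filter_amber, filter_blue and bore_floor below 0.004 m and z of lens in the frame of bore_floor between 0.0025 and 0.0075 m and z of spacer in the frame of bore_floor between 0.011 and 0.016 m and z of filter_green in the frame of bore_floor between 0.0175 and 0.032 m and z of filter_amber in the frame of bore_floor between 0.0175 and 0.032 m and z of filter_blue in the frame of bore_floor between 0.0175 and 0.032 m); the robot touches nothing.
It fails at once if an optical part is squeezed with more than 60 N a finger (120 N for both together) (contact force between the fingers and lens above 120 N or contact force between the fingers and spacer above 120 N or contact force between the fingers and filter_green above 120 N or contact force between the fingers and filter_amber above 120 N or contact force between the fingers and filter_blue above 120 N).
It fails at once if the ring is over-tightened until the nose bottoms (over 7.6 mm) (value of joint nose above 0.0076 m).
It fails at once if a bystander (blower, tape roll or jar) is moved by more than 6 cm (distance of any of blower, tape, jar from where it was at the start of the episode above 0.06 m).
Of filter_green, filter_amber, filter_blue only 1 to 3 are there at a start; the rules pass over those that are not, and their reading is None.
At some moment in a run one of lens, spacer, filter_green, filter_amber, filter_blue may be knocked a few centimetres aside while the robot is not near it.
It also fails if it takes over 200 s, if anything falls off the work surface, if the arm or the gripper's body presses on something with over 40 N, if the wrist force passes 120 N, or if a joint passes its speed limit or range.

### The arm

A 6-joint arm with a two-finger parallel gripper is mounted at the origin on the work surface; the furniture and walls round the work are solid. World frame = base frame: x ahead of the robot, y to its left, z up, the work surface at z = 0. Lengths are in m, angles in rad, forces in N, time in s.
With the tool pointing down it reaches from about 0.225 to 0.725 m from the base axis. Payload 3.1 kg.
Tool frame: the origin (TCP) lies at the very end of the fingers, on their centre line; the grasp point (between the pads) lies 19 mm behind it (robot.pinch_z is the z of the grasp point in the tool frame, in m); z points along the fingers, y is the line along which they close (so a half turn about z gives the same grasp; the last joint's range is limited). The gripper opens to 85 mm and grips with 20 to 120 N. Pads are 22 mm wide; open, the fingers measure 114 mm over their backs; the gripper's body (76 mm by 85 mm) begins 54 mm behind the grasp point. The pads swing forward as they close: fully open they stand 13 mm farther back than shut.
Start: joints at [-1.24, 0.048, 0.099, 1.622, 0, 1.443], TCP at [0.232, -0.471, 0.231] pointing down, gripper open.
Joint ranges: [-2.91, 2.91], [-0.99, 1.94], [-1.21, 1.42], [-2.12, 2.29], [-1.49, 1.47], [-3.14, 3.14]. Speed limits (rad/s): [2.79, 2.79, 3.14, 3.14, 3.14, 3.14].

### API

Orientations are given as a unit quaternion [w, x, y, z].
In Python, from station import robot, camera, camera_model, silhouettes, spot_point gives the robot as it stands. The module is installed in compiled form; this text tells all that it offers.
- The arm moves only by the tool drive_tool, never from a script. Its argument "steps" is a list of rows, each a list of 7 numbers: the shift along the world's x, y, z normalised to -1 to 1, where 1 is 50 cm, then the turn, a rotation vector about the world's x, y, z normalised to -1 to 1, where 1 is 180 degrees, then the opening, from -1 (shut) to 1 (fully open). In form: [[x, y, z, ax, ay, az, jaw], ...]. A call has 1 to 12 rows; each row is the pose to reach, as a shift and turn from the pose commanded when the call began, turning the shorter way round; what a row does not reach only later rows make up. A row lasts 1/10 s, in which the tool goes at most 50 mm and 8.59 degrees, less where a joint would pass 70% of its speed; a pose out of reach is approached as far as the arm can. A call with a number of a shift or a turn outside -1 to 1 is refused whole. A call with a gripper value outside its range is refused whole. The fingers move at their own pace and stop on an object; "newtons" is the grip in N (left out, the last holds). Time passes only in rows, so rows that repeat a pose let the fingers close. It gives the time, the measured TCP pose, the force, the opening and the grip force at its end, in the units of the state.
- robot.state(): the state, without advancing time (a new reading comes with each control period).
- camera(name): name is "scene" or "top"; returns the picture (400x640x3 uint8, red, green, blue); there is no depth.
- camera_model(name): a dict with "camera_matrix" (3x3 intrinsics, pixels), "dist_coeffs" ([k1, k2, p1, p2, k3] as OpenCV has them; the pictures are not rectified), "xyz" and "orientation" of the camera in the world. Camera axes: x right, y up, looking along -z (the intrinsics and any distortion apply to the point x, -y, -z); pixel columns grow to the right and rows downward; lengths in m; the calibration is good to about 2 mm. A picture is of the moment at which its call begins. camera_model takes no time and is no camera call.
- robot.hand_in(): hands the job in; it is judged then, once.
Trained networks look in the newest picture that a camera, given by its name, has taken for a name from the list of things; names that differ only in an ending like _2 or _b are one class to them, and where a whole thing is asked for, a point or a joint stands for the part that bears it (a point fixed in the world has none). Each returns a list of dicts, best first, with "p" (0 to 1); they miss things now and then, are a little off and sometimes report something else, mostly with a low value. They report only what shows in the picture. A call takes as long as a camera call. They do not tell look-alikes from the thing itself.
- silhouettes(thing, camera): "region" (400x640 bool, what is visible of it) and "location" ([column, row] in pixels, amid what is visible of it).
- spot_point(thing, camera): "location" ([column, row] in pixels: a listed point, or the origin of a listed thing).
The state is a dict: "clock": time; "joint_positions": joint angles; "dq": joint speeds; "tau": joint torques, N m; "position": TCP position; "tool_rot": TCP orientation; "wrist_force": force on the tool from outside, world axes, zero at the start; "moment": the same for the moment, N m; "opening": finger opening in m; "gripper_force": force on a finger pad.
Only numpy, scipy, OpenCV 4.12 (cv2) and the standard library are available. Lean on these libraries where they do the work, as an engineer would, in place of code of your own. Each camera call takes 0.05 s, during which the arm holds its last target. There are 200 camera calls.

## Working session

There is one attempt and no reset: what is moved stays moved. The work goes in short steps, Python scripts to look and compute and a tool call to move; the robot and the scene stay as the last step left them, time stands still between calls to the robot, and variables do not carry over. Pictures are saved under pics/ and viewed, at most 14 in all, crops included, and the job is handed in when it is done.

Besides the shell and the picture viewer there is one more tool, called after "Call:" as name(argument=value, ...), one argument or row to a line, values as JSON. drive_tool: Moves the arm, as the interface text tells. Scaled input: -1 to 1 covers 50 cm each way for a shift and 180 degrees each way for a turn. Its arguments: {"type":"object","properties":{"steps":{"type":"array","items":{"type":"array","items":{"type":"number","minimum":-1,"maximum":1}}},"newtons":{"type":"number"}},"required":["steps"]}

```bash
mkdir -p pics
cat > h.py <<'E'
import numpy as np, cv2
from scipy.spatial.transform import Rotation as R
from station import robot, camera, camera_model, silhouettes, spot_point
def snap(n,f):
    im=camera(n); cv2.imwrite(f'pics/{f}.png',im[:,:,::-1]); return im
def ray(n,px):
    m=camera_model(n); K=np.array(m['camera_matrix']); d=np.array(m['dist_coeffs'])
    u=cv2.undistortPoints(np.array([[px]],float),K,d)[0,0]
    q=m['orientation']; r=R.from_quat([q[1],q[2],q[3],q[0]])
    return np.array(m['xyz']), r.apply([u[0],-u[1],-1])
def onz(n,px,z):
    o,v=ray(n,px); return o+v*(z-o[2])/v[2]
def tri(p1,p2):
    (a,u),(b,v)=ray('scene',p1),ray('top',p2); u=u/np.linalg.norm(u); v=v/np.linalg.norm(v)
    s=np.linalg.lstsq(np.c_[u,-v],b-a,rcond=None)[0]; P,Q=a+s[0]*u,b+s[1]*v
    return (P+Q)/2,np.linalg.norm(P-Q)
def proj(n,P):
    m=camera_model(n); q=m['orientation']; r=R.from_quat([q[1],q[2],q[3],q[0]])
    c=r.inv().apply(np.atleast_2d(P)-np.array(m['xyz']))*[1,-1,-1]
    return cv2.projectPoints(c.reshape(-1,1,3),np.zeros(3),np.zeros(3),np.array(m['camera_matrix']),np.array(m['dist_coeffs']))[0].reshape(-1,2)
E
cat > look.py <<'E'
from h import *
np.set_printoptions(precision=3,suppress=True)
for n in('scene','top'): snap(n,n+'0'); m=camera_model(n); print(n,np.array(m['xyz']),np.array(m['orientation']),np.array(m['camera_matrix'])[0,0])
Z=dict(lens=.005,spacer=.0035,filter_green=.0025,filter_amber=.0025,filter_blue=.0025,ring_top=.111,bore_mouth=.045,parts_box=0,blower=.03,tape=.009,jar=.024,mat=0,jig=0)
for t,z in Z.items():
    for n in('scene','top'):
        print(t,n,[(round(d['p'],2),np.round(d['location']),onz(n,d['location'],z)[:2]) for d in spot_point(t,n)[:4]])
print(robot.state())
E
python3 look.py
```

```text
scene [-0.384 -0.222  0.928] [ 0.764  0.364 -0.235 -0.477] 492.65366915326655
top [0.302 0.219 1.401] [ 0.712  0.064 -0.065 -0.696] 481.6422762940491
lens scene [(0.59, array([261., 210.]), array([0.552, 0.398]))]
lens top [(0.56, array([266., 204.]), array([0.547, 0.406]))]
spacer scene []
spacer top [(0.58, array([290., 187.]), array([0.6  , 0.337]))]
filter_green scene [(0.39, array([221., 204.]), array([0.522, 0.519]))]
filter_green top [(0.63, array([222., 212.]), array([0.521, 0.534])), (0.46, array([292., 214.]), array([0.518, 0.326]))]
filter_amber scene [(0.51, array([268., 242.]), array([0.444, 0.314]))]
filter_amber top [(0.62, array([297., 239.]), array([0.446, 0.31 ]))]
filter_blue scene [(0.54, array([250., 227.]), array([0.472, 0.387])), (0.45, array([241., 192.]), array([0.598, 0.497]))]
filter_blue top [(0.52, array([267., 229.]), array([0.472, 0.399])), (0.51, array([229., 184.]), array([0.606, 0.519]))]
ring_top scene [(0.75, array([423., 261.]), array([ 0.451, -0.106]))]
ring_top top [(0.62, array([452., 236.]), array([ 0.452, -0.114]))]
bore_mouth scene [(0.66, a
[... 863 characters left out ...]
433, -0.113])), (0.29, array([260., 208.]), array([0.563, 0.407]))]
jig top [(0.73, array([440., 250.]), array([ 0.423, -0.105])), (0.18, array([441., 246.]), array([ 0.435, -0.11 ])), (0.17, array([209., 243.]), array([0.429, 0.567]))]
{'clock': 1.4, 'joint_positions': array([-1.24 ,  0.048,  0.099,  1.622, -0.   ,  1.443]), 'dq': array([-0.001,  0.   ,  0.001,  0.   , -0.001, -0.   ]), 'tau': array([  0.   , -33.864,  32.015,   0.001,  -0.   ,   0.   ]), 'position': array([ 0.232, -0.471,  0.231]), 'tool_rot': array([ 0.   ,  0.974,  0.227, -0.   ]), 'wrist_force': array([-0.456, -0.133, -0.422]), 'moment': array([0.039, 0.014, 0.027]), 'gripper_force': 0.0, 'opening': 0.08533597226040679}
```

Run:
```python
import cv2
t=cv2.imread('pics/top0.png'); s=cv2.imread('pics/scene0.png')
cv2.imwrite('pics/topc.png',cv2.resize(t[130:290,180:380],None,fx=4,fy=4,interpolation=3)[:600])
cv2.imwrite('pics/jigc.png',cv2.resize(t[160:310,380:580],None,fx=4,fy=4,interpolation=3))
```

```text
(no output)
```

View pics/scene0.png

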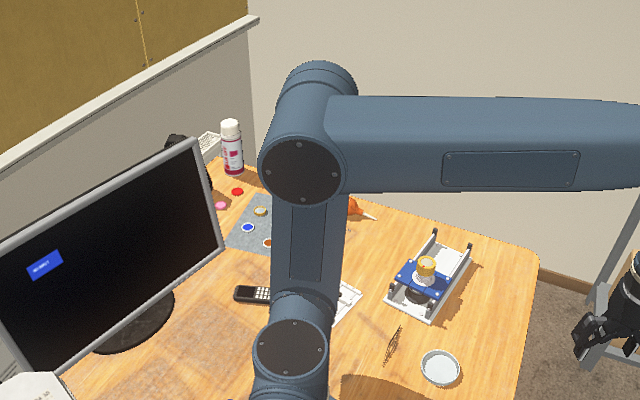

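View pics/topc.png

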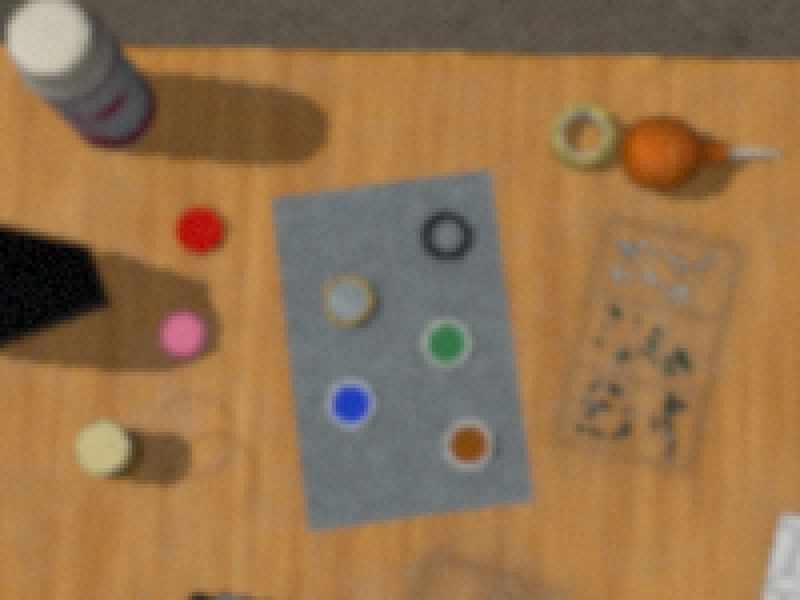

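View pics/jigc.png

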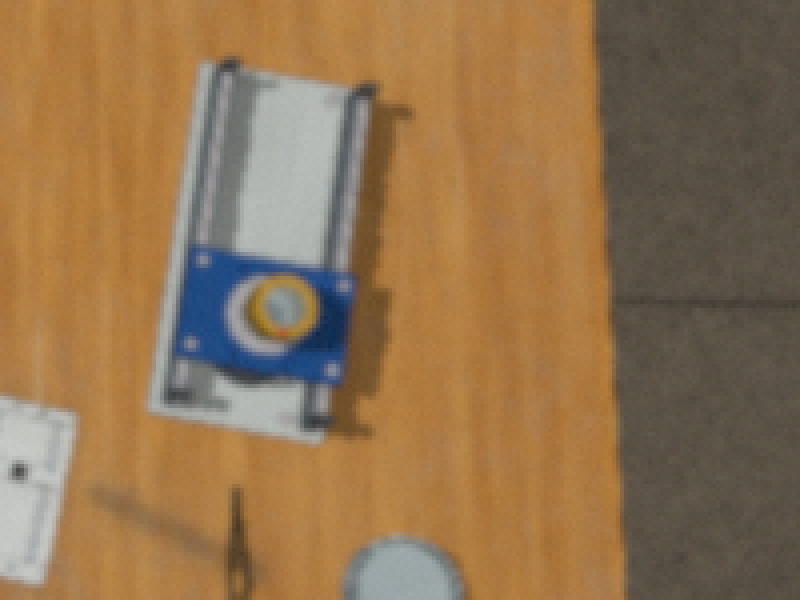

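Scene: bridge and ring are over the barrel at top-camera px about (452,236). All three filters lie on the mat: green (292,215), blue (267,230) and amber (297,240). The lens is at (267,205) and the spacer at (291,188). Red and pink look-alikes are off the mat, and the parts box is at about (342,216).

```bash
cat > m.py <<'E'
from h import *
np.set_printoptions(precision=4,suppress=True)
im=snap('top','t1')
Z=dict(lens=.008,spacer=.006,filter_green=.004,filter_amber=.004,filter_blue=.004)
for t,z in Z.items():
    for d in silhouettes(t,'top')[:3]:
        v,u=np.nonzero(d['region']); c=[u.mean(),v.mean()]
        print(t,round(d['p'],2),len(u),np.round(c,1),onz('top',c,z)[:2])
E
python3 m.py
python3 - <<'E'
from h import *
for c,z in [((150,408),.01),((200,62),.01),((322,443),.01)]: print(onz('top',[380+c[0]/4,160+c[1]/4],z))
for c in [(195,247),(357,272),(343,384),(177,358)]: print(onz('top',[380+c[0]/4,160+c[1]/4],.057))
snap('top','t2'); snap('scene','s2')
for n in('top','scene'):
  for d in silhouettes('ring_top',n)[:2]:
    v,u=np.nonzero(d['region']); print(n,d['p'],len(u),u.min(),u.max(),v.min(),v.max())
  for d in spot_point('ring_top',n)+spot_point('bore_mouth',n): print(n,d['p'],d['location'],onz(n,d['location'],.111))
E
```

```text
spacer 0.29 101 [267.6 231. ] [0.4663 0.3963]
filter_green 0.58 113 [225.1 213.2] [0.5163 0.5236]
filter_green 0.49 109 [291.4 215.4] [0.5139 0.3286]
filter_amber 0.53 108 [297.4 240.7] [0.44   0.3088]
filter_blue 0.63 114 [266. 205.] [0.5431 0.4047]
[ 0.38557135 -0.03855365  0.01      ]
[ 0.64170833 -0.07879837  0.01      ]
[ 0.36317006 -0.16172622  0.01      ]
[ 0.49620223 -0.06291614  0.057     ]
[ 0.48089335 -0.17684552  0.057     ]
[ 0.40212813 -0.1646288   0.057     ]
[ 0.41780296 -0.049093    0.057     ]
top 0.65 269 440 459 228 245
top 0.53 [449.2, 235.4] [ 0.4524748 -0.1061438  0.111    ]
top 0.16 [324.5, 163.8] [0.64375563 0.23405578 0.111     ]
top 0.76 [441.7, 242.6] [ 0.43263095 -0.08550039  0.111     ]
scene 0.73 419 416 435 256 282
scene 0.75 [426.3, 258.1] [ 0.4629437  -0.11010747  0.111     ]
scene 0.64 [417.4, 285.2] [ 0.37200897 -0.11589365  0.111     ]
```

Call:
drive_tool(
  steps=[
    [0.446,0.72,-0.1,0,0,0.303,1],
    [0.446,0.72,-0.1,0,0,0.303,1],
    [0.446,0.72,-0.1,0,0,0.303,1],
    [0.446,0.72,-0.1,0,0,0.303,1],
    [0.446,0.72,-0.1,0,0,0.303,1],
    [0.446,0.72,-0.1,0,0,0.303,1],
    [0.446,0.72,-0.1,0,0,0.303,1],
    [0.446,0.72,-0.1,0,0,0.303,1],
    [0.446,0.72,-0.1,0,0,0.303,1],
    [0.446,0.72,-0.1,0,0,0.303,1],
    [0.446,0.72,-0.1,0,0,0.303,1],
    [0.446,0.72,-0.1,0,0,0.303,1],
  ],
  newtons=60,
)

```text
clock: 3.3
position: [0.4552, -0.1116, 0.1815]
tool_rot: [0.0, 0.762, 0.648, -0.0]
wrist_force: [0.2, 0.4, 0.1]
opening: 0.0853
gripper_force: 0.0
```

Run:
```python
from h import *
s=robot.state();print(s['position'],s['tool_rot'],s['joint_positions'])
im=snap('scene','s3'); cv2.imwrite('pics/s3c.png',cv2.resize(im[180:330,340:540,::-1],None,fx=4,fy=4,interpolation=3))
```

```text
[ 0.4551832  -0.11157303  0.18153546] [ 2.31298216e-04  7.61747563e-01  6.47873870e-01 -2.13167831e-04] [-3.83212097e-01 -1.04781143e-01 -1.49075838e-01  1.52628984e+00
 -5.92369076e-04  1.34880043e+00]
```

View pics/s3c.png

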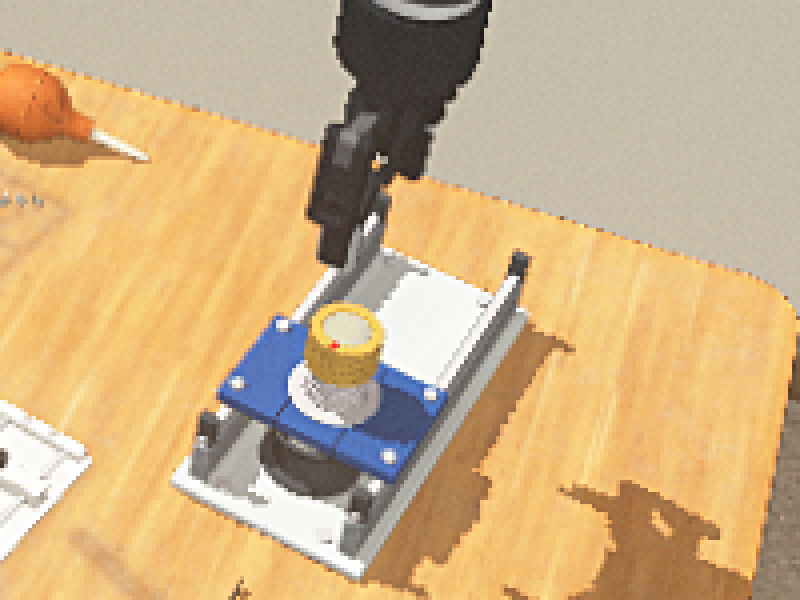

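Call:
drive_tool(
  steps=[
    [0,0,-0.1,0,0,0,1],
    [0,0,-0.19,0,0,0,1],
    [0,0,-0.19,0,0,0,1],
    [0,0,-0.19,0,0,0,1],
    [0,0,-0.19,0,0,0,-1],
    [0,0,-0.19,0,0,0,-1],
    [0,0,-0.19,0,0,0,-1],
    [0,0,-0.19,0,0,0,-1],
    [0,0,-0.19,0,0,0,-1],
    [0,0,-0.19,0,0,0,-1],
    [0,0,-0.19,0,0,0,-1],
    [0,0,-0.19,0,0,0,-1],
  ],
  newtons=60,
)

```text
clock: 4.55
position: [0.4566, -0.1116, 0.0898]
tool_rot: [0.002, 0.761, 0.648, 0.0]
wrist_force: [-4.6, 0.3, 8.3]
opening: 0.0423
gripper_force: 59.8
```

Call:
drive_tool(
  steps=[
    [-0.01,0.0016,0,0,0,0,-1],
    [-0.02,0.0033,0,0,0,0,-1],
    [-0.03,0.005,0,0,0,0,-1],
    [-0.04,0.0065,0,0,0,0,-1],
    [-0.04,0.0065,0,0,0,0,-1],
    [-0.04,0.0065,0,0,0,0,-1],
    [-0.04,0.0065,0,0,0,0,-1],
  ],
)

```text
clock: 5.25
position: [0.4392, -0.1087, 0.0898]
tool_rot: [0.004, 0.761, 0.648, 0.002]
wrist_force: [2.8, -0.1, 7.6]
opening: 0.0423
gripper_force: 61.0
```

Call:
drive_tool(
  steps=[
    [-0.01,0.0016,0,0,0,0,-1],
    [-0.02,0.0033,0,0,0,0,-1],
    [-0.02,0.0033,0,0,0,0,-1],
    [-0.02,0.0033,0,0,0,0,-1],
    [-0.02,0.0033,0,0,0,0,-1],
  ],
)

```text
clock: 5.75
position: [0.4363, -0.1082, 0.0901]
tool_rot: [0.01, 0.761, 0.648, 0.008]
wrist_force: [20.8, -2.7, -6.5]
opening: 0.0419
gripper_force: 63.2
```

Call:
drive_tool(
  steps=[
    [0.04,-0.0065,0,0,0,0,-1],
    [0.08,-0.013,0,0,0,0,-1],
    [0.12,-0.02,0,0,0,0,-1],
    [0.16,-0.026,0,0,0,0,-1],
    [0.2,-0.033,0,0,0,0,-1],
    [0.23,-0.038,0,0,0,0,-1],
    [0.25,-0.041,0,0,0,0,-1],
    [0.26,-0.043,0,0,0,0,-1],
    [0.26,-0.043,0,0,0,0,-1],
    [0.26,-0.043,0,0,0,0,-1],
  ],
)

```text
clock: 6.75
position: [0.5477, -0.1268, 0.0895]
tool_rot: [-0.005, 0.762, 0.648, -0.006]
wrist_force: [-22.3, 3.2, 24.2]
opening: 0.0419
gripper_force: 66.8
```

Call:
drive_tool(
  steps=[
    [-0.014,0.002,0,0,0,0,1],
    [-0.014,0.002,0,0,0,0,1],
    [-0.014,0.002,0,0,0,0,1],
    [-0.014,0.002,0,0,0,0,1],
  ],
)

```text
clock: 7.15
position: [0.5488, -0.1263, 0.0859]
tool_rot: [-0.0, 0.761, 0.648, 0.0]
wrist_force: [-0.3, 0.5, -0.4]
opening: 0.0859
gripper_force: 0.0
```

Call:
drive_tool(
  steps=[
    [0,0,0,0,0,0.5,1],
    [0,0,0,0,0,0.5,1],
    [0,0,0,0,0,0.5,1],
    [0,0,0,0,0,0.5,1],
    [0,0,0,0,0,0.5,1],
    [0,0,0,0,0,0.5,1],
    [0,0,0,0,0,0.5,1],
    [0,0,0,0,0,0.5,1],
    [0,0,0,0,0,0.5,1],
    [0,0,0,0,0,0.5,1],
    [0,0,0,0,0,0.5,1],
    [0,0,0,0,0,0.5,1],
  ],
)

```text
clock: 8.35
position: [0.5487, -0.1263, 0.0859]
tool_rot: [-0.0, 0.08, 0.997, 0.0]
wrist_force: [0.1, 0.8, 0.3]
opening: 0.0852
gripper_force: 0.0
```

Call:
drive_tool(
  steps=[
    [0,0,0,0,0,0,-1],
    [0,0,0,0,0,0,-1],
    [0,0,0,0,0,0,-1],
    [0,0,0,0,0,0,-1],
    [0,0,0,0,0,0,-1],
    [0,0,0,0,0,0,-1],
    [0,0,0,0,0,0,-1],
    [0,0,0,0,0,0,-1],
  ],
)

```text
clock: 9.15
position: [0.5485, -0.128, 0.0871]
tool_rot: [0.0, 0.081, 0.997, -0.002]
wrist_force: [-3.2, -4.6, 3.3]
opening: 0.0421
gripper_force: 61.3
```

Call:
drive_tool(
  steps=[
    [0,0,0,0,0,0,1],
    [0,0,0,0,0,0,1],
    [0,0,0,0,0,0,1],
    [0,0,0.1,0,0,0,1],
    [0,0,0.2,0,0,0,1],
    [0,0.2,0.2,0,0,0,0.3],
    [0,0.4,0.2,0,0,0,0.3],
    [0,0.6,0.2,0,0,0,0.3],
    [0,0.8,0.2,0,0,0,0.3],
    [0,0.8,0.2,0,0,0,0.3],
    [0,0.8,0.2,0,0,0,0.3],
    [0,0.8,0.2,0,0,0,0.3],
  ],
  newtons=25,
)

```text
clock: 10.35
position: [0.548, 0.2263, 0.1863]
tool_rot: [0.0, 0.08, 0.997, 0.0]
wrist_force: [1.3, -0.2, 0.3]
opening: 0.0552
gripper_force: 0.0
```

```bash
cat > m2.py <<'E'
from h import *
import sys
np.set_printoptions(precision=4,suppress=True)
im=snap('top',sys.argv[1]).astype(int)
s=robot.state(); print(s['clock'],s['position'],s['opening'],s['joint_positions'])
for t,z in dict(lens=.008,spacer=.006,filter_green=.004,filter_amber=.004,filter_blue=.004).items():
    for d in spot_point(t,'top')[:3]: print(t,round(d['p'],2),np.round(d['location'],1),onz('top',d['location'],z)[:2])
# colour segmentation
hsv=cv2.cvtColor(im.astype(np.uint8),cv2.COLOR_RGB2HSV)
for t,(lo,hi) in dict(green=(55,85),amber=(5,14),blue=(112,125)).items():
    m=cv2.inRange(hsv,(lo,110,50),(hi,255,255)); m[:150]=0; m[270:]=0; m[:,:245]=0; m[:,500:]=0
    n,_,st,c=cv2.connectedComponentsWithStats(m)
    for i in range(1,n):
        if 15<st[i,4]<150: print('seg',t,st[i,4],c[i],onz('top',c[i],.004)[:2])
E
python3 m2.py t3
```

```text
10.4 [0.5469 0.2345 0.1857] 0.05567867740025916 [0.288  0.2232 0.202  1.5479 0.0084 0.4401]
lens 0.44 [280.2 196.9] [0.5677 0.3634]
spacer 0.65 [290.1 186.8] [0.5991 0.3355]
filter_green 0.61 [291.2 213.6] [0.5192 0.3295]
filter_green 0.45 [224.5 211.4] [0.5215 0.5257]
filter_amber 0.58 [295.3 238.2] [0.4472 0.315 ]
filter_blue 0.65 [263.3 228.7] [0.4729 0.4093]
filter_blue 0.56 [228.2 185.9] [0.5983 0.5194]
filter_blue 0.24 [442.2 250. ] [ 0.422  -0.1118]
seg green 39 [291.0256 215.4103] [0.5139 0.3298]
seg amber 65 [318.1692 211.3692] [0.5276 0.2506]
seg amber 16 [380.75   217.6875] [0.5129 0.0667]
seg amber 37 [296.8649 240.5946] [0.4403 0.3103]
seg blue 64 [267.2812 230.5938] [0.4676 0.3975]
```

Run:
```python
import cv2
t=cv2.imread('pics/t3.png')
cv2.imwrite('pics/t3c.png',cv2.resize(t[170:270,240:480],None,fx=3.3,fy=3.3,interpolation=3))
```

```text
(no output)
```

View pics/t3c.png

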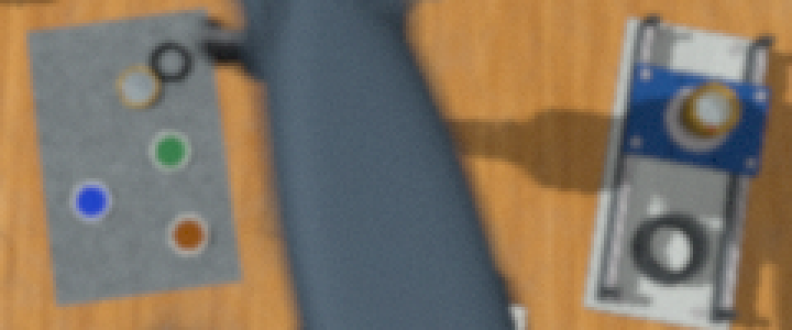

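Run:
```python
from h import *
np.set_printoptions(precision=4,suppress=True)
print(proj('top',[0.4365,-0.110,.045]),onz('top',[442.7,244.8],.045))
for p,z in(((281.8,196.),.008),((291.2,188.4),.006)): print(onz('top',p,z))
im=cv2.imread('pics/t3.png')[185:208,268:300]
g=cv2.cvtColor(cv2.resize(im,None,fx=8,fy=8,interpolation=2),cv2.COLOR_BGR2GRAY)
c=cv2.HoughCircles(cv2.GaussianBlur(g,(9,9),2),cv2.HOUGH_GRADIENT,1,60,param1=60,param2=15,minRadius=38,maxRadius=60)
print([(round((a-3.5)/8+268,1),round((b-3.5)/8+185,1),r/8) for a,b,r in c[0]] if c is not None else 0)
```

```text
[[444.8707 243.6661]] [ 0.4332 -0.1038  0.045 ]
[0.5705 0.3588 0.008 ]
[0.5943 0.332  0.006 ]
0
```

Call:
drive_tool(
  steps=[
    [0.043,0.17,-0.1,0,0,-0.06,0.3],
    [0.043,0.17,-0.17,0,0,-0.06,0.3],
    [0.043,0.17,-0.17,0,0,-0.06,0.3],
    [0.043,0.17,-0.17,0,0,-0.06,0.3],
    [0.043,0.17,-0.17,0,0,-0.06,0.3],
    [0.043,0.17,-0.17,0,0,-0.06,0.3],
    [0.043,0.17,-0.17,0,0,-0.06,0.3],
  ],
)

```text
clock: 11.35
position: [0.5715, 0.3079, 0.1041]
tool_rot: [0.002, 0.174, 0.985, 0.001]
wrist_force: [-0.2, 0.8, 0.5]
opening: 0.0555
gripper_force: 0.0
```

Run:
```python
from h import *
np.set_printoptions(precision=4,suppress=True)
im=snap('scene','s4'); im2=snap('top','t4')
a=cv2.resize(im[160:260,200:330,::-1],None,fx=4,fy=4,interpolation=3); b=cv2.resize(im2[165:265,240:320,::-1],None,fx=4,fy=4,interpolation=3)
cv2.imwrite('pics/c4.png',np.hstack([a[:,:480],b]))
print(robot.state()['position'])
for n in('scene','top'):
  for t,z in(('bore_mouth',.045),('lens',.005),('spacer',.0035)):
    for d in spot_point(t,n)[:2]: print(n,t,d['p'],d['location'],onz(n,d['location'],z))
```

```text
[0.5711 0.3082 0.1035]
scene bore_mouth 0.73 [288.9, 206.6] [0.5578 0.3076 0.045 ]
scene bore_mouth 0.72 [419.9, 285.7] [ 0.4341 -0.1132  0.045 ]
scene lens 0.43 [281.0, 209.5] [0.5782 0.346  0.005 ]
scene spacer 0.5 [288.7, 209.2] [0.5911 0.3273 0.0035]
top bore_mouth 0.97 [440.7, 242.6] [ 0.4393 -0.0983  0.045 ]
top lens 0.28 [264.5, 230.2] [0.4685 0.4055 0.005 ]
```

View pics/c4.png

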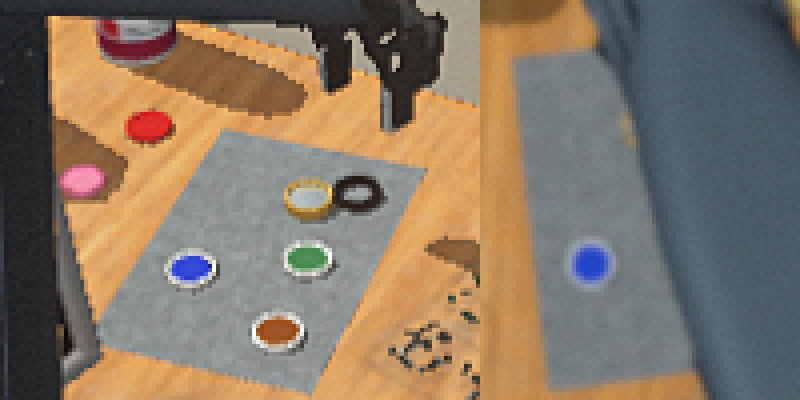

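Run:
```python
from h import *
np.set_printoptions(precision=4,suppress=True)
for n,p,z in(('lens',(308,198),.009),('spacer',(357,194),.006),('green',(308,259),.004),('blue',(191,268),.004),('amber',(278,332),.004)): print(n,onz('scene',[199.6+p[0]/4,159.6+p[1]/4],z))
```

```text
lens [0.5699 0.3559 0.009 ]
spacer [0.5932 0.3279 0.006 ]
green [0.5159 0.3258 0.004 ]
blue [0.4704 0.3949 0.004 ]
amber [0.4412 0.3072 0.004 ]
```

Call:
drive_tool(
  steps=[
    [-0.002,0.099,0,0,0,0,0.3],
    [-0.002,0.099,-0.05,0,0,0,0.3],
    [-0.002,0.099,-0.13,0,0,0,0.3],
    [-0.002,0.099,-0.19,0,0,0,0.3],
    [-0.002,0.099,-0.206,0,0,0,0.3],
    [-0.002,0.099,-0.206,0,0,0,0.3],
    [-0.002,0.099,-0.206,0,0,0,0.3],
    [-0.002,0.099,-0.206,0,0,0,-1],
    [-0.002,0.099,-0.206,0,0,0,-1],
    [-0.002,0.099,-0.206,0,0,0,-1],
    [-0.002,0.099,-0.206,0,0,0,-1],
    [-0.002,0.099,-0.206,0,0,0,-1],
  ],
  newtons=25,
)

```text
clock: 12.95
position: [0.5697, 0.3585, -0.0007]
tool_rot: [0.001, 0.173, 0.985, 0.0]
wrist_force: [-0.1, -0.6, 3.3]
opening: 0.0344
gripper_force: 27.3
```

Call:
drive_tool(
  steps=[
    [0,0,0.08,0,0,0,-1],
    [0,0,0.18,0,0,0,-1],
    [0,0,0.26,0,0,0,-1],
    [-0.03,-0.08,0.26,0,0,0,-1],
    [-0.05,-0.17,0.26,0,0,0,-1],
    [-0.075,-0.26,0.26,0,0,0,-1],
    [-0.1,-0.35,0.26,0,0,0,-1],
    [-0.13,-0.45,0.26,0,0,0,-1],
    [-0.155,-0.55,0.26,0,0,0,-1],
    [-0.18,-0.65,0.26,0,0,0,-1],
    [-0.21,-0.74,0.26,0,0,0,-1],
    [-0.24,-0.84,0.26,0,0,0,-1],
  ],
)

```text
clock: 14.15
position: [0.449, -0.0586, 0.1277]
tool_rot: [-0.0, 0.173, 0.985, 0.0]
wrist_force: [0.8, -1.3, 1.0]
opening: 0.0348
gripper_force: 25.2
```

Call:
drive_tool(
  steps=[
    [-0.027,-0.098,0,0,0,0,-1],
    [-0.027,-0.098,0,0,0,0,-1],
    [-0.027,-0.098,0,0,0,0,-1],
    [-0.027,-0.098,0,0,0,0,-1],
    [-0.027,-0.098,0,0,0,0,-1],
  ],
)

```text
clock: 14.65
position: [0.4371, -0.1046, 0.1281]
tool_rot: [-0.0, 0.172, 0.985, 0.0]
wrist_force: [0.9, 0.7, 0.2]
opening: 0.0347
gripper_force: 25.3
```

Call:
drive_tool(
  steps=[
    [-0.001,-0.011,-0.06,0,0,0,-1],
    [-0.001,-0.011,-0.12,0,0,0,-1],
    [-0.001,-0.011,-0.16,0,0,0,-1],
    [-0.001,-0.011,-0.17,0,0,0,-1],
    [-0.001,-0.011,-0.17,0,0,0,-1],
    [-0.001,-0.011,-0.17,0,0,0,-1],
  ],
)

```text
clock: 15.25
position: [0.437, -0.1106, 0.0438]
tool_rot: [0.0, 0.172, 0.985, 0.0]
wrist_force: [-0.2, 0.3, 0.9]
opening: 0.0348
gripper_force: 27.8
```

Call:
drive_tool(
  steps=[
    [0,0,-0.003,0,0,0,-1],
    [0,0,-0.006,0,0,0,-1],
    [0,0,-0.006,0,0,0,-1],
    [0,0,-0.006,0,0,0,-1],
  ],
)

```text
clock: 15.65
position: [0.438, -0.1105, 0.0423]
tool_rot: [0.002, 0.173, 0.985, 0.001]
wrist_force: [-0.6, 4.3, 6.0]
opening: 0.0344
gripper_force: 36.2
```

Call:
drive_tool(
  steps=[
    [0,0,0,0,0,0,0.2],
    [0,0,0,0,0,0,0.2],
    [0,0,0,0,0,0,0.2],
    [0,0,0.04,0,0,0,0.2],
    [0,0,0.12,0,0,0,0.3],
    [0,0.1,0.2,0,0,0,0.3],
    [0,0.2,0.2,0,0,0,0.3],
    [0,0.3,0.2,0,0,0,0.3],
    [0,0.4,0.2,0,0,0,0.3],
  ],
)

```text
clock: 16.55
position: [0.4364, 0.0786, 0.1407]
tool_rot: [0.001, 0.174, 0.985, 0.0]
wrist_force: [1.3, 0.1, -0.0]
opening: 0.0554
gripper_force: 0.0
```

```bash
cat > chk.py <<'E'
from h import *
import sys
np.set_printoptions(precision=4,suppress=True)
f=sys.argv[1]
im=snap('scene','s'+f); im2=snap('top','t'+f)
b=cv2.resize(im2[170:265,250:475,::-1],None,fx=3,fy=3,interpolation=3)
c=cv2.resize(im2[228:262,425:463,::-1],None,fx=8,fy=8,interpolation=3)
d=cv2.resize(im[265:302,395:440,::-1],None,fx=8,fy=8,interpolation=3)
w=np.zeros((600,700,3),np.uint8); w[:285,:675]=b; w[295:295+272,:304]=c; w[295:591,320:680]=d
cv2.imwrite(f'pics/c{f}.png',w)
print(robot.state()['clock'],robot.state()['position'])
E
python3 chk.py 5
```

```text
16.65 [0.4353 0.0826 0.1399]
```

View pics/c5.png

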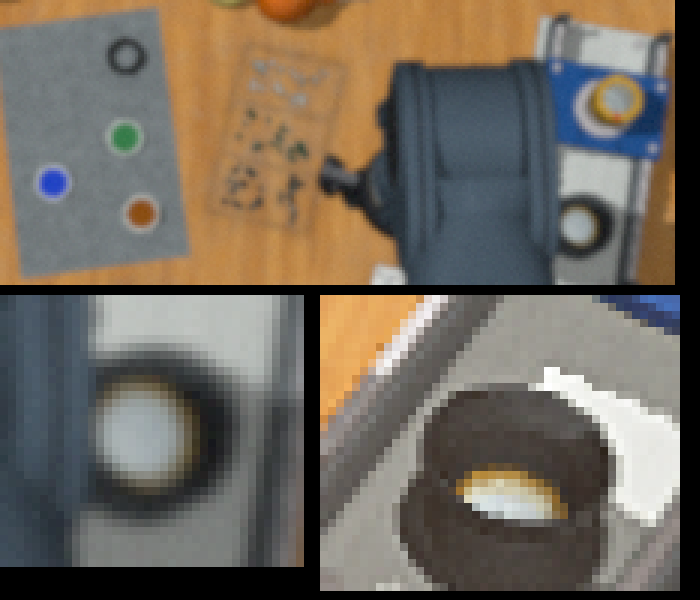

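Call:
drive_tool(
  steps=[
    [0.055,0.08,0,0,0,0,0.3],
    [0.11,0.16,0,0,0,0,0.3],
    [0.165,0.24,0,0,0,0,0.3],
    [0.215,0.32,0,0,0,0,0.3],
    [0.265,0.4,0,0,0,0,0.3],
    [0.315,0.48,-0.05,0,0,0,0.3],
    [0.315,0.48,-0.14,0,0,0,0.3],
    [0.315,0.48,-0.2,0,0,0,0.3],
    [0.315,0.48,-0.2,0,0,0,0.3],
    [0.315,0.48,-0.2,0,0,0,0.3],
  ],
)

```text
clock: 17.65
position: [0.593, 0.3159, 0.0391]
tool_rot: [-0.001, 0.174, 0.985, -0.001]
wrist_force: [0.7, 0.6, 0.7]
opening: 0.0552
gripper_force: 0.0
```

Call:
drive_tool(
  steps=[
    [0.002,0.028,-0.02,0,0,0,0.3],
    [0.002,0.028,-0.06,0,0,0,0.3],
    [0.002,0.028,-0.081,0,0,0,0.3],
    [0.002,0.028,-0.081,0,0,0,0.3],
    [0.002,0.028,-0.081,0,0,0,-1],
    [0.002,0.028,-0.081,0,0,0,-1],
    [0.002,0.028,-0.081,0,0,0,-1],
    [0.002,0.028,-0.081,0,0,0,-1],
    [0.002,0.028,-0.081,0,0,0,-1],
  ],
)

```text
clock: 18.55
position: [0.596, 0.3313, 0.0013]
tool_rot: [0.001, 0.173, 0.985, 0.001]
wrist_force: [-0.4, 0.1, 4.1]
opening: 0.0343
gripper_force: 25.3
```

Call:
drive_tool(
  steps=[
    [0,0,0.08,0,0,0,-1],
    [0,0,0.17,0,0,0,-1],
    [0,-0.01,0.26,0,0,0,-1],
    [-0.03,-0.09,0.26,0,0,0,-1],
    [-0.06,-0.18,0.26,0,0,0,-1],
    [-0.095,-0.27,0.26,0,0,0,-1],
    [-0.13,-0.36,0.26,0,0,0,-1],
    [-0.165,-0.45,0.26,0,0,0,-1],
    [-0.2,-0.54,0.26,0,0,0,-1],
    [-0.23,-0.63,0.26,0,0,0,-1],
    [-0.26,-0.72,0.26,0,0,0,-1],
    [-0.29,-0.81,0.26,0,0,0,-1],
  ],
)

```text
clock: 19.75
position: [0.4488, -0.0756, 0.1296]
tool_rot: [0.0, 0.173, 0.985, -0.0]
wrist_force: [0.9, -1.1, -0.0]
opening: 0.0341
gripper_force: 25.0
```

Call:
drive_tool(
  steps=[
    [-0.026,-0.07,0,0,0,0,-1],
    [-0.026,-0.07,0,0,0,0,-1],
    [-0.026,-0.07,0,0,0,0,-1],
    [-0.026,-0.07,0,0,0,0,-1],
  ],
)

```text
clock: 20.15
position: [0.437, -0.1083, 0.1296]
tool_rot: [-0.0, 0.173, 0.985, 0.0]
wrist_force: [-0.5, 0.4, -0.6]
opening: 0.0337
gripper_force: 25.0
```

Call:
drive_tool(
  steps=[
    [-0.001,-0.003,-0.06,0,0,0,-1],
    [-0.001,-0.003,-0.12,0,0,0,-1],
    [-0.001,-0.003,-0.16,0,0,0,-1],
    [-0.001,-0.003,-0.17,0,0,0,-1],
    [-0.001,-0.003,-0.17,0,0,0,-1],
    [-0.001,-0.003,-0.17,0,0,0,-1],
  ],
)

```text
clock: 20.75
position: [0.4371, -0.1098, 0.0453]
tool_rot: [0.0, 0.172, 0.985, -0.0]
wrist_force: [-0.9, 0.1, -0.4]
opening: 0.0337
gripper_force: 25.1
```

Call:
drive_tool(
  steps=[
    [0,0,0,0,0,0,0.2],
    [0,0,0,0,0,0,0.2],
    [0,0,0,0,0,0,0.2],
    [0,0,0.04,0,0,0,0.2],
    [0,0,0.12,0,0,0,0.3],
    [0,0.09,0.2,0,0,0,0.3],
    [0,0.18,0.2,0,0,0,0.3],
    [0,0.27,0.2,0,0,0,0.3],
    [0,0.36,0.2,0,0,0,0.3],
    [0,0.44,0.2,0,0,0,0.3],
    [0,0.44,0.2,0,0,0,0.3],
  ],
)

```text
clock: 21.85
position: [0.436, 0.1135, 0.1451]
tool_rot: [0.0, 0.17, 0.985, 0.001]
wrist_force: [0.4, -1.5, 0.7]
opening: 0.0557
gripper_force: 0.0
```

```bash
python3 chk.py 6; python3 m2.py t6b | grep -E 'green|amber|blue|^2'
```

```text
21.95 [0.4363 0.1099 0.1448]
22.0 [0.4364 0.1091 0.1448] 0.05553153622535928 [ 0.0961 -0.1509 -0.2636  1.4582 -0.0007  0.4443]
filter_green 0.45 [222.1 210.9] [0.5228 0.5328]
filter_amber 0.65 [297.8 240.8] [0.4398 0.3075]
filter_blue 0.63 [265.8 230.1] [0.4689 0.4019]
filter_blue 0.52 [454.3 202. ] [ 0.5644 -0.1506]
filter_blue 0.47 [230.7 185.2] [0.6005 0.5121]
seg green 39 [291.1026 215.359 ] [0.514  0.3296]
seg amber 41 [296.6585 240.6098] [0.4402 0.3109]
seg blue 64 [267.2812 230.5938] [0.4676 0.3975]
```

View pics/c6.png

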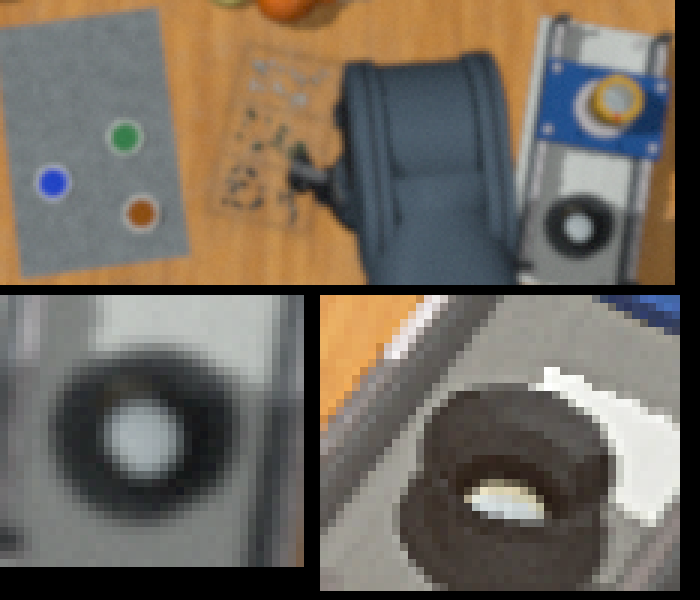

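Call:
drive_tool(
  steps=[
    [0.03,0.09,0,0,0,0,0.3],
    [0.06,0.18,0,0,0,0,0.3],
    [0.09,0.27,0,0,0,0,0.3],
    [0.12,0.36,0,0,0,0,0.3],
    [0.155,0.438,0,0,0,0,0.3],
    [0.155,0.438,-0.08,0,0,0,0.3],
    [0.155,0.438,-0.16,0,0,0,0.3],
    [0.155,0.438,-0.22,0,0,0,0.3],
    [0.155,0.438,-0.22,0,0,0,0.3],
    [0.155,0.438,-0.22,0,0,0,0.3],
  ],
)

```text
clock: 23.25
position: [0.5138, 0.3274, 0.0345]
tool_rot: [-0.001, 0.174, 0.985, -0.001]
wrist_force: [-0.3, 0.1, 0.5]
opening: 0.0554
gripper_force: 0.0
```

Call:
drive_tool(
  steps=[
    [0.001,0.001,-0.04,0,0,0,0.3],
    [0.001,0.001,-0.069,0,0,0,0.3],
    [0.001,0.001,-0.069,0,0,0,0.3],
    [0.001,0.001,-0.069,0,0,0,-1],
    [0.001,0.001,-0.069,0,0,0,-1],
    [0.001,0.001,-0.069,0,0,0,-1],
    [0.001,0.001,-0.069,0,0,0,-1],
    [0.001,0.001,-0.069,0,0,0,-1],
    [0.001,0.001,0.03,0,0,0,-1],
    [0.001,0.001,0.12,0,0,0,-1],
    [0.001,0.001,0.19,0,0,0,-1],
  ],
)

```text
clock: 24.35
position: [0.5146, 0.3291, 0.132]
tool_rot: [0.001, 0.173, 0.985, 0.0]
wrist_force: [1.0, -0.6, 0.5]
opening: 0.0332
gripper_force: 24.9
```

Call:
drive_tool(
  steps=[
    [-0.016,-0.09,0,0,0,0,-1],
    [-0.032,-0.18,0,0,0,0,-1],
    [-0.048,-0.27,0,0,0,0,-1],
    [-0.064,-0.36,0,0,0,0,-1],
    [-0.08,-0.45,0,0,0,0,-1],
    [-0.096,-0.54,0,0,0,0,-1],
    [-0.112,-0.63,0,0,0,0,-1],
    [-0.128,-0.72,0,0,0,0,-1],
    [-0.144,-0.81,0,0,0,0,-1],
    [-0.156,-0.877,0,0,0,0,-1],
    [-0.156,-0.877,0,0,0,0,-1],
    [-0.156,-0.877,0,0,0,0,-1],
  ],
)

```text
clock: 25.55
position: [0.436, -0.1099, 0.1294]
tool_rot: [-0.0, 0.174, 0.985, 0.0]
wrist_force: [-0.2, 0.3, -1.5]
opening: 0.0331
gripper_force: 25.0
```

Call:
drive_tool(
  steps=[
    [0.001,0,-0.06,0,0,0,-1],
    [0.001,0,-0.12,0,0,0,-1],
    [0.001,0,-0.16,0,0,0,-1],
    [0.001,0,-0.169,0,0,0,-1],
    [0.001,0,-0.169,0,0,0,-1],
    [0.001,0,-0.169,0,0,0,-1],
  ],
)

```text
clock: 26.15
position: [0.4374, -0.1087, 0.0457]
tool_rot: [0.0, 0.173, 0.985, 0.0]
wrist_force: [0.5, 0.1, 0.9]
opening: 0.0333
gripper_force: 25.0
```

Call:
drive_tool(
  steps=[
    [0,0,0,0,0,0,0.2],
    [0,0,0,0,0,0,0.2],
    [0,0,0,0,0,0,0.2],
    [0,0,0.04,0,0,0,0.2],
    [0,0,0.12,0,0,0,0.3],
    [0,0.09,0.2,0,0,0,0.3],
    [0,0.18,0.2,0,0,0,0.3],
    [0,0.27,0.2,0,0,0,0.3],
    [0,0.36,0.2,0,0,0,0.3],
    [0,0.44,0.2,0,0,0,0.3],
    [0,0.44,0.2,0,0,0,0.3],
  ],
)

```text
clock: 27.25
position: [0.4365, 0.1145, 0.1455]
tool_rot: [0.0, 0.17, 0.985, 0.001]
wrist_force: [0.4, 0.0, 0.8]
opening: 0.0558
gripper_force: 0.0
```

```bash
python3 chk.py 7; python3 m2.py t7b | grep -E 'green|amber|blue|^2'
```

```text
27.35 [0.4368 0.111  0.1453]
27.4 [0.4369 0.1101 0.1452] 0.05550115133815174 [ 0.0983 -0.149  -0.2609  1.459  -0.0007  0.4465]
filter_green 0.64 [224.7 209.1] [0.5283 0.5255]
filter_green 0.63 [298. 240.] [0.4421 0.307 ]
filter_green 0.59 [443.1 242.3] [ 0.4444 -0.1149]
filter_amber 0.58 [296.  239.3] [0.444  0.3129]
filter_blue 0.6 [267.9 230.8] [0.467  0.3956]
filter_blue 0.51 [227.  186.8] [0.5955 0.5228]
seg green 25 [443.92 242.96] [ 0.4426 -0.1172]
seg amber 38 [296.7105 240.5   ] [0.4406 0.3107]
seg blue 63 [267.2857 230.5238] [0.4678 0.3975]
```

View pics/c7.png

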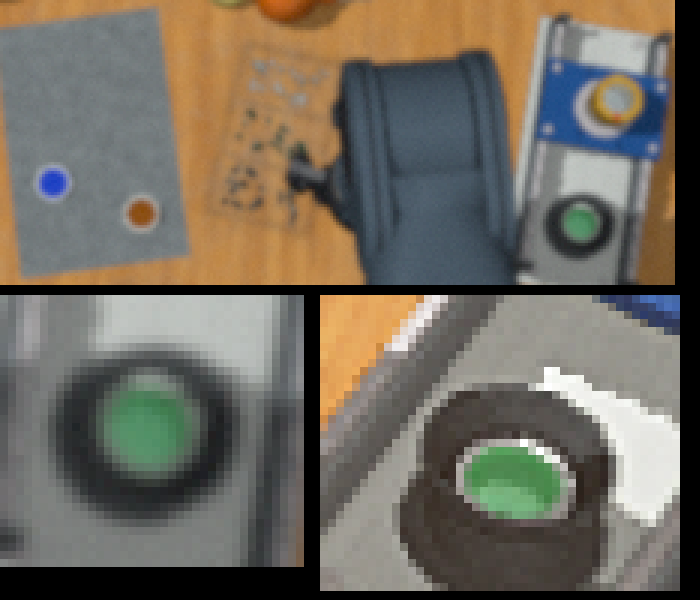

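Call:
drive_tool(
  steps=[
    [0.002,0.09,0,0,0,0,0.3],
    [0.004,0.18,0,0,0,0,0.3],
    [0.006,0.27,0,0,0,0,0.3],
    [0.007,0.36,0,0,0,0,0.3],
    [0.007,0.399,0,0,0,0,0.3],
    [0.007,0.399,-0.08,0,0,0,0.3],
    [0.007,0.399,-0.16,0,0,0,0.3],
    [0.007,0.399,-0.22,0,0,0,0.3],
    [0.007,0.399,-0.22,0,0,0,0.3],
    [0.007,0.399,-0.22,0,0,0,0.3],
  ],
)

```text
clock: 28.65
position: [0.4404, 0.3091, 0.0352]
tool_rot: [-0.001, 0.174, 0.985, -0.0]
wrist_force: [0.9, 1.0, 0.8]
opening: 0.0557
gripper_force: 0.0
```

Call:
drive_tool(
  steps=[
    [0,0,-0.04,0,0,0,0.3],
    [0,0,-0.07,0,0,0,0.3],
    [0,0,-0.07,0,0,0,0.3],
    [0,0,-0.07,0,0,0,-1],
    [0,0,-0.07,0,0,0,-1],
    [0,0,-0.07,0,0,0,-1],
    [0,0,-0.07,0,0,0,-1],
    [0,0,-0.07,0,0,0,-1],
    [0,0,0.03,0,0,0,-1],
    [0,0,0.12,0,0,0,-1],
    [0,0,0.19,0,0,0,-1],
  ],
)

```text
clock: 29.75
position: [0.4406, 0.3101, 0.1324]
tool_rot: [0.001, 0.173, 0.985, 0.0]
wrist_force: [-0.0, 0.9, -1.0]
opening: 0.0334
gripper_force: 24.9
```

Call:
drive_tool(
  steps=[
    [-0.001,-0.09,0,0,0,0,-1],
    [-0.002,-0.18,0,0,0,0,-1],
    [-0.003,-0.27,0,0,0,0,-1],
    [-0.004,-0.36,0,0,0,0,-1],
    [-0.005,-0.45,0,0,0,0,-1],
    [-0.006,-0.54,0,0,0,0,-1],
    [-0.007,-0.63,0,0,0,0,-1],
    [-0.007,-0.72,0,0,0,0,-1],
    [-0.007,-0.8,0,0,0,0,-1],
    [-0.007,-0.839,0,0,0,0,-1],
    [-0.007,-0.839,0,0,0,0,-1],
    [-0.007,-0.839,0,0,0,0,-1],
  ],
)

```text
clock: 30.95
position: [0.4365, -0.1093, 0.1298]
tool_rot: [-0.001, 0.174, 0.985, 0.001]
wrist_force: [0.4, 0.4, -0.0]
opening: 0.0336
gripper_force: 25.0
```

Call:
drive_tool(
  steps=[
    [0.001,-0.001,-0.06,0,0,0,-1],
    [0.001,-0.001,-0.12,0,0,0,-1],
    [0.001,-0.001,-0.16,0,0,0,-1],
    [0.001,-0.001,-0.169,0,0,0,-1],
    [0.001,-0.001,-0.169,0,0,0,-1],
    [0.001,-0.001,-0.169,0,0,0,-1],
  ],
)

```text
clock: 31.55
position: [0.4381, -0.1096, 0.0467]
tool_rot: [0.001, 0.173, 0.985, -0.0]
wrist_force: [0.0, 0.6, 0.0]
opening: 0.0332
gripper_force: 25.0
```

Call:
drive_tool(
  steps=[
    [0,0,0,0,0,0,0.2],
    [0,0,0,0,0,0,0.2],
    [0,0,0,0,0,0,0.2],
    [0,0,0.04,0,0,0,0.2],
    [0,0,0.12,0,0,0,0.3],
    [0,0.09,0.2,0,0,0,0.3],
    [0,0.18,0.2,0,0,0,0.3],
    [0,0.27,0.2,0,0,0,0.3],
    [0,0.36,0.2,0,0,0,0.3],
    [0,0.44,0.2,0,0,0,0.3],
    [0,0.44,0.2,0,0,0,0.3],
  ],
)

```text
clock: 32.65
position: [0.437, 0.114, 0.1461]
tool_rot: [0.0, 0.17, 0.985, 0.001]
wrist_force: [0.4, -0.8, -0.8]
opening: 0.0554
gripper_force: 0.0
```

```bash
python3 chk.py 8; python3 m2.py t8b | grep -E 'green|amber|blue|^3'
```

```text
32.75 [0.4373 0.1104 0.1459]
32.8 [0.4374 0.1096 0.1458] 0.05540555328056528 [ 0.0971 -0.1481 -0.2591  1.4599 -0.0007  0.4452]
filter_green 0.61 [226.  212.2] [0.5192 0.5211]
filter_amber 0.67 [444.2 243.9] [ 0.4399 -0.118 ]
filter_blue 0.48 [265.5 230.7] [0.4672 0.4027]
filter_blue 0.43 [229.2 187. ] [0.595  0.5162]
filter_blue 0.23 [209.4 239.9] [0.4367 0.5646]
seg blue 63 [267.2222 230.5556] [0.4677 0.3977]
```

View pics/c8.png

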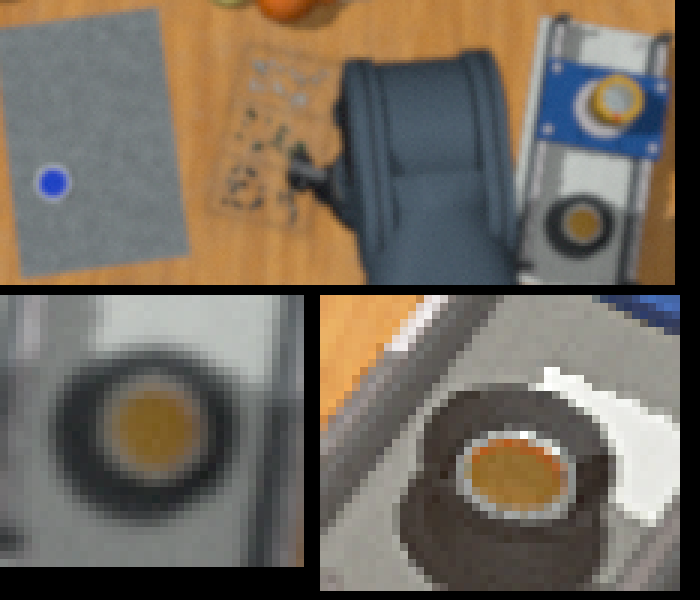

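Call:
drive_tool(
  steps=[
    [0.01,0.09,0,0,0,0,0.3],
    [0.02,0.18,0,0,0,0,0.3],
    [0.03,0.27,0,0,0,0,0.3],
    [0.04,0.36,0,0,0,0,0.3],
    [0.05,0.45,0,0,0,0,0.3],
    [0.062,0.53,0,0,0,0,0.3],
    [0.062,0.574,-0.08,0,0,0,0.3],
    [0.062,0.574,-0.16,0,0,0,0.3],
    [0.062,0.574,-0.22,0,0,0,0.3],
    [0.062,0.574,-0.22,0,0,0,0.3],
    [0.062,0.574,-0.22,0,0,0,0.3],
  ],
)

```text
clock: 34.15
position: [0.4684, 0.3959, 0.0355]
tool_rot: [-0.001, 0.174, 0.985, -0.001]
wrist_force: [0.2, -0.4, 0.2]
opening: 0.0555
gripper_force: 0.0
```

Call:
drive_tool(
  steps=[
    [0,0.001,-0.04,0,0,0,0.3],
    [0,0.001,-0.071,0,0,0,0.3],
    [0,0.001,-0.071,0,0,0,0.3],
    [0,0.001,-0.071,0,0,0,-1],
    [0,0.001,-0.071,0,0,0,-1],
    [0,0.001,-0.071,0,0,0,-1],
    [0,0.001,-0.071,0,0,0,-1],
    [0,0.001,-0.071,0,0,0,-1],
    [0,0.001,0.03,0,0,0,-1],
    [0,0.001,0.12,0,0,0,-1],
    [0,0.001,0.19,0,0,0,-1],
  ],
)

```text
clock: 35.25
position: [0.4687, 0.3977, 0.1332]
tool_rot: [0.001, 0.173, 0.985, 0.001]
wrist_force: [0.3, 0.4, -0.7]
opening: 0.0336
gripper_force: 24.9
```

Call:
drive_tool(
  steps=[
    [-0.005,-0.09,0,0,0,0,-1],
    [-0.01,-0.18,0,0,0,0,-1],
    [-0.016,-0.27,0,0,0,0,-1],
    [-0.022,-0.36,0,0,0,0,-1],
    [-0.028,-0.45,0,0,0,0,-1],
    [-0.034,-0.54,0,0,0,0,-1],
    [-0.04,-0.63,0,0,0,0,-1],
    [-0.046,-0.72,0,0,0,0,-1],
    [-0.052,-0.81,0,0,0,0,-1],
    [-0.058,-0.9,0,0,0,0,-1],
    [-0.064,-0.98,0,0,0,0,-1],
    [-0.064,-0.98,0,0,0,0,-1],
  ],
)

```text
clock: 36.45
position: [0.4359, -0.0968, 0.1305]
tool_rot: [0.0, 0.177, 0.984, -0.001]
wrist_force: [-0.3, 0.5, -0.1]
opening: 0.0334
gripper_force: 25.0
```

Call:
drive_tool(
  steps=[
    [0,-0.032,0,0,0,0,-1],
    [0,-0.032,0,0,0,0,-1],
    [0,-0.032,0,0,0,0,-1],
    [0,-0.032,0,0,0,0,-1],
  ],
)

```text
clock: 36.85
position: [0.4364, -0.1074, 0.1306]
tool_rot: [-0.0, 0.173, 0.985, 0.0]
wrist_force: [0.5, -0.7, -0.6]
opening: 0.0333
gripper_force: 25.0
```

Call:
drive_tool(
  steps=[
    [0.001,-0.005,-0.06,0,0,0,-1],
    [0.001,-0.005,-0.12,0,0,0,-1],
    [0.001,-0.005,-0.16,0,0,0,-1],
    [0.001,-0.005,-0.17,0,0,0,-1],
    [0.001,-0.005,-0.17,0,0,0,-1],
    [0.001,-0.005,-0.17,0,0,0,-1],
  ],
)

```text
clock: 37.45
position: [0.4378, -0.111, 0.047]
tool_rot: [0.001, 0.173, 0.985, -0.0]
wrist_force: [-0.3, -0.3, 0.5]
opening: 0.0335
gripper_force: 25.1
```

Call:
drive_tool(
  steps=[
    [0,0,0,0,0,0,0.2],
    [0,0,0,0,0,0,0.2],
    [0,0,0,0,0,0,0.2],
    [0,0,0.04,0,0,0,0.2],
    [0,0,0.12,0,0,0,0.3],
    [0,0.09,0.2,0,0,0,0.3],
    [0,0.18,0.25,0,0,0,0.6],
    [0,0.27,0.3,0,0,0,1],
    [0,0.36,0.3,0,0,0,1],
    [0,0.4,0.3,0,0,0,1],
    [0,0.4,0.3,0,0,0,1],
  ],
)

```text
clock: 38.55
position: [0.4371, 0.0918, 0.1968]
tool_rot: [0.001, 0.171, 0.985, 0.001]
wrist_force: [-0.2, -0.4, 0.6]
opening: 0.0854
gripper_force: 0.0
```

```bash
python3 chk.py 9
```

```text
38.65 [0.4369 0.089  0.1959]
```

View pics/c9.png

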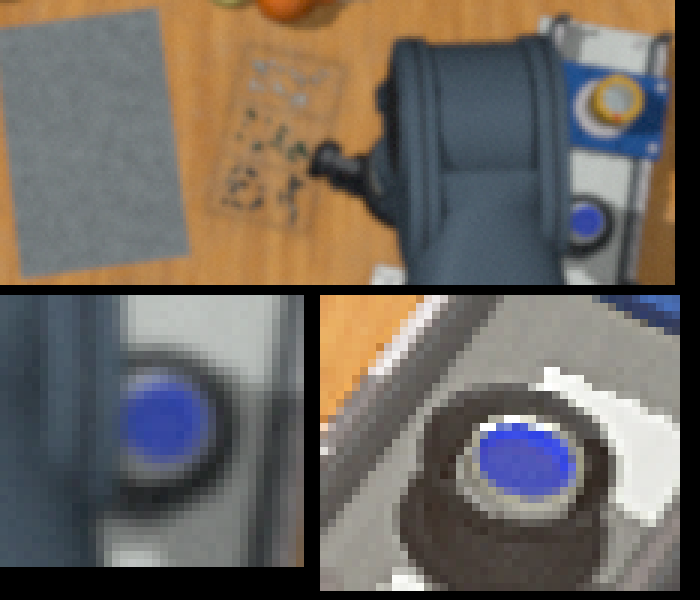

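Run:
```python
from h import *
np.set_printoptions(precision=4,suppress=True)
a=cv2.imread('pics/s9.png'); p=cv2.imread('pics/s8.png'); g=cv2.imread('pics/s7.png')
for nm,im,lo,hi in(('blue',a,112,128),('amber',p,5,25),('green',g,50,85)):
    h=cv2.cvtColor(im,cv2.COLOR_BGR2HSV)[265:302,395:440]; m=cv2.inRange(h,(lo,100,60),(hi,255,255)); m[:14,30:]=0; m[:8,:9]=0
    cs,_=cv2.findContours(m,0,1); c=max(cs,key=cv2.contourArea); e=cv2.fitEllipse(c)
    z=dict(blue=.042,amber=.037,green=.032)[nm]; q=[e[0][0]+395,e[0][1]+265]
    print(nm,np.array(q),e[1],e[2],onz('scene',q,z))
    P=np.array([.4365,-.11,z])+np.c_[.014*np.cos(np.r_[0:6.28:.2]),.014*np.sin(np.r_[0:6.28:.2]),0*np.r_[0:6.28:.2]]
    print('  exp',cv2.fitEllipse(proj('scene',P).astype(np.float32)))
cv2.imwrite('pics/b9.png',cv2.resize(np.vstack([a[265:302,395:440],p[265:302,395:440]]),None,fx=8,fy=8,interpolation=2))
```

```text
blue [420.172  285.1111] (7.633486747741699, 11.38811206817627) 108.7020034790039 [ 0.439  -0.1129  0.042 ]
  exp ((418.70941162109375, 285.47113037109375), (8.550559043884277, 11.811291694641113), 103.90057373046875)
amber [419.1263 286.9282] (7.732186317443848, 11.250740051269531) 106.9513931274414 [ 0.4369 -0.1117  0.037 ]
  exp ((418.4032897949219, 286.86077880859375), (8.550461769104004, 11.778693199157715), 103.95420837402344)
green [419.0261 286.9901] (5.011714458465576, 10.607170104980469) 104.60250091552734 [ 0.4412 -0.1109  0.032 ]
  exp ((418.0986328125, 288.2425842285156), (8.550158500671387, 11.746260643005371), 104.0081558227539)
```

View pics/b9.png

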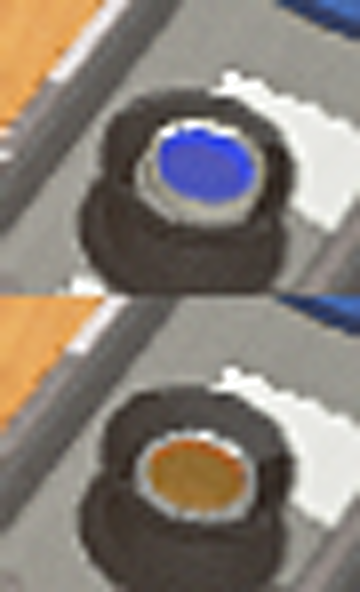

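Call:
drive_tool(
  steps=[
    [-0.001,-0.08,0,0,0,0,-1],
    [-0.001,-0.16,0,0,0,0,-1],
    [-0.001,-0.24,0,0,0,0,-1],
    [-0.001,-0.32,0,0,0,0,-1],
    [-0.001,-0.398,0,0,0,0,-1],
    [-0.001,-0.398,-0.1,0,0,0,-1],
    [-0.001,-0.398,-0.2,0,0,0,-1],
    [-0.001,-0.398,-0.25,0,0,0,-1],
    [-0.001,-0.398,-0.25,0,0,0,-1],
    [-0.001,-0.398,-0.25,0,0,0,-1],
  ],
)

```text
clock: 39.65
position: [0.4358, -0.111, 0.0709]
tool_rot: [-0.0, 0.174, 0.985, -0.0]
wrist_force: [0.1, -0.8, 1.3]
opening: -0.0003
gripper_force: 0.0
```

Call:
drive_tool(
  steps=[
    [0.002,0.002,-0.03,0,0,0,-1],
    [0.002,0.002,-0.05,0,0,0,-1],
    [0.002,0.002,-0.056,0,0,0,-1],
    [0.002,0.002,-0.06,0,0,0,-1],
    [0.002,0.002,-0.062,0,0,0,-1],
    [0.002,0.002,-0.062,0,0,0,-1],
    [0.002,0.002,-0.062,0,0,0,-1],
  ],
)

```text
clock: 40.35
position: [0.4383, -0.1095, 0.042]
tool_rot: [0.001, 0.173, 0.985, -0.0]
wrist_force: [-1.2, 0.9, 5.0]
opening: -0.0
gripper_force: 2.8
```

Call:
drive_tool(
  steps=[
    [0,0,0.08,0,0,0,-1],
    [0,0,0.18,0,0,0,-1],
    [0,0,0.27,0,0,0,1],
    [0,0,0.32,0,0,0,1],
    [0.07,-0.012,0.32,0,0,0,1],
    [0.14,-0.024,0.32,0,0,0,1],
    [0.222,-0.038,0.32,0,0,0,1],
    [0.222,-0.038,0.32,0,0,0,1],
    [0.222,-0.038,0.24,0,0,0,1],
    [0.222,-0.038,0.16,0,0,0,1],
    [0.222,-0.038,0.108,0,0,0,1],
    [0.222,-0.038,0.108,0,0,0,1],
  ],
)

```text
clock: 41.55
position: [0.5445, -0.1267, 0.0893]
tool_rot: [-0.005, 0.173, 0.985, 0.001]
wrist_force: [-1.2, 0.9, -1.0]
opening: 0.0854
gripper_force: 0.0
```

Call:
drive_tool(
  steps=[
    [0,0,0,0,0,0,1],
    [0,0,0,0,0,0,-1],
    [0,0,0,0,0,0,-1],
    [0,0,0,0,0,0,-1],
    [0,0,0,0,0,0,-1],
    [0,0,0,0,0,0,-1],
    [0,0,0,0,0,0,-1],
    [0,0,0,0,0,0,-1],
  ],
  newtons=60,
)

```text
clock: 42.35
position: [0.5497, -0.1291, 0.0964]
tool_rot: [0.002, 0.174, 0.985, -0.001]
wrist_force: [-0.9, -0.6, 5.4]
opening: 0.0415
gripper_force: 60.3
```

Call:
drive_tool(
  steps=[
    [-0.04,0.0065,0,0,0,0,-1],
    [-0.08,0.013,0,0,0,0,-1],
    [-0.12,0.02,0,0,0,0,-1],
    [-0.16,0.026,0,0,0,0,-1],
    [-0.19,0.031,0,0,0,0,-1],
    [-0.21,0.034,0,0,0,0,-1],
    [-0.225,0.037,0,0,0,0,-1],
    [-0.236,0.039,0,0,0,0,-1],
    [-0.236,0.039,0,0,0,0,-1],
    [-0.236,0.039,0,0,0,0,-1],
  ],
)

```text
clock: 43.35
position: [0.4389, -0.1105, 0.0966]
tool_rot: [0.01, 0.173, 0.985, 0.0]
wrist_force: [17.6, -2.8, -2.6]
opening: 0.0413
gripper_force: 61.8
```

Call:
drive_tool(
  steps=[
    [0.01,-0.001,-0.001,0,0,-0.04,-1],
    [0.01,-0.001,-0.003,0,0,-0.085,-1],
    [0.01,-0.001,-0.004,0,0,-0.13,-1],
    [0.01,-0.001,-0.006,0,0,-0.175,-1],
    [0.01,-0.001,-0.007,0,0,-0.22,-1],
    [0.01,-0.001,-0.008,0,0,-0.265,-1],
    [0.01,-0.001,-0.01,0,0,-0.31,-1],
    [0.01,-0.001,-0.011,0,0,-0.355,-1],
    [0.01,-0.001,-0.013,0,0,-0.4,-1],
    [0.01,-0.001,-0.014,0,0,-0.43,-1],
    [0.01,-0.001,-0.014,0,0,-0.43,-1],
    [0.01,-0.001,-0.014,0,0,-0.43,-1],
  ],
)

```text
clock: 44.55
position: [0.437, -0.113, 0.0896]
tool_rot: [0.005, 0.752, 0.659, -0.002]
wrist_force: [-0.3, -7.5, 8.1]
opening: 0.0418
gripper_force: 63.2
```

Call:
drive_tool(
  steps=[
    [0,0,-0.0015,0,0,-0.04,-1],
    [0,0,-0.003,0,0,-0.08,-1],
    [0,0,-0.0045,0,0,-0.12,-1],
    [0,0,-0.0045,0,0,-0.14,-1],
    [0,0,-0.0045,0,0,-0.14,-1],
    [0,0,-0.0045,0,0,-0.14,-1],
  ],
)

```text
clock: 45.15
position: [0.4358, -0.1127, 0.0881]
tool_rot: [0.004, 0.877, 0.48, -0.002]
wrist_force: [-3.0, -6.5, 12.6]
opening: 0.0414
gripper_force: 63.8
```

Run:
```python
from h import *
s=robot.state(); print(s['moment'],s['wrist_force'],s['joint_positions'],s['tool_rot'])
```

```text
[-1.32233367  0.79658215  0.07944309] [-2.95881844 -6.52069243 12.60502083] [-0.39661449 -0.13526153 -0.36313245  1.33856553 -0.00799056  1.74381199] [ 0.00419604  0.87729796  0.47992455 -0.00176278]
```

Call:
drive_tool(
  steps=[
    [0,0,0,0,0,0,1],
    [0,0,0,0,0,0,1],
    [0,0,0,0,0,0,1],
    [0,0,0,0,0,0,1],
    [0,0,0.1,0,0,0,1],
    [0,0,0.2,0,0,0,1],
    [-0.02,0.1,0.25,0,0,0,1],
    [-0.04,0.2,0.25,0,0,0,1],
    [-0.06,0.3,0.25,0,0,0,1],
    [-0.08,0.4,0.25,0,0,0,1],
    [-0.1,0.5,0.25,0,0,0,1],
    [-0.1,0.5,0.25,0,0,0,1],
  ],
)

```text
clock: 46.35
position: [0.3835, 0.1451, 0.2092]
tool_rot: [-0.001, 0.875, 0.484, -0.0]
wrist_force: [-0.8, -0.6, 0.3]
opening: 0.0851
gripper_force: 0.0
```

Run:
```python
from h import *
np.set_printoptions(precision=4,suppress=True)
s=robot.state(); print(s['position'],s['wrist_force'])
a=snap('scene','s10'); b=snap('top','t10')
def blk(n,im): 
    return cv2.resize(im,None,fx=6,fy=6,interpolation=3)
s2=cv2.imread('pics/s3.png'); t2=cv2.imread('pics/s5.png')
w=np.hstack([blk(0,a[235:310,385:450,::-1]),blk(0,s2[235:310,385:450])]); cv2.imwrite('pics/c10.png',w)
for n in('scene','top'):
    for d in spot_point('ring_top',n)[:1]: print(n,d['p'],d['location'])
print(proj('scene',[[.4365,-.11,.111],[.4365,-.11,.102]]),proj('top',[[.4365,-.11,.102]]))
```

```text
[0.3835 0.1451 0.2092] [-0.7586 -0.6489  0.3455]
scene 0.97 [420.6, 267.4]
top 0.57 [447.7, 243.0]
[[423.0846 265.4207]
 [422.4972 268.1221]] [[449.9331 241.6817]]
```

View pics/c10.png

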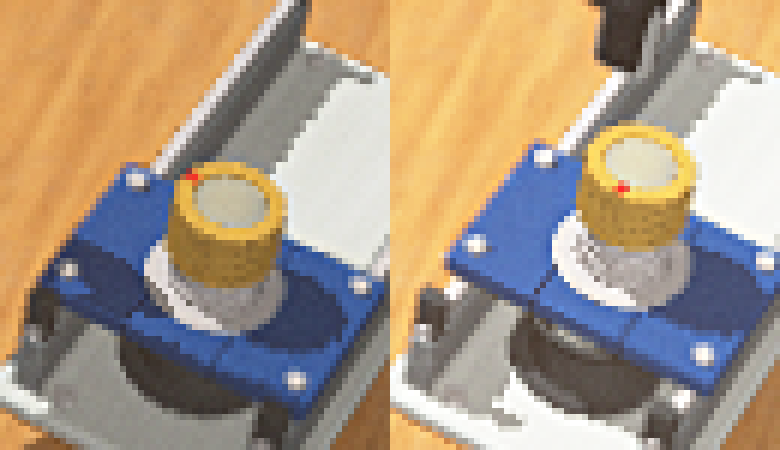

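Run:
```python
from h import *
np.set_printoptions(precision=4,suppress=True)
print(proj('scene',[[.456,-.1132,.111],[.456,-.1132,.106]]),'seen 426.4 261.0')
c0=onz('scene',[384.6+250/6,234.6+158/6],.111); d0=onz('scene',[384.6+232/6,234.6+188/6],.111)
c1=onz('scene',[384.6+228/6,234.6+197/6],.102); d1=onz('scene',[384.6+193/6,234.6+176/6],.102)
for a,b in((c0,d0),(c1,d1)): v=(b-a)[:2]; print(a,np.linalg.norm(v),np.degrees(np.arctan2(v[1],v[0])))
```

```text
[[426.7484 260.4156]
 [426.4159 261.9176]] seen 426.4 261.0
[ 0.4539 -0.1126  0.111 ] 0.01884757431532288 174.53803944653572
[ 0.4387 -0.1096  0.102 ] 0.016464239205306166 72.5105601529863
```

```bash
python3 -c "
from station import robot
print(robot.hand_in())"
```

```text
the job is handed in; nothing more can be done
None
```

The job is handed in at about 46 s. The lens, spacer and green, amber and blue filters are stacked in the bore. The bridge is back against its stop, and the ring is turned about 102° clockwise, which by calculation presses the nose in about 4 mm (no result came back on hand-in).

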